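# Find the nut driver that fits and nip up the transformer nut

### The job

The nut that clamps the big round transformer in the opened amplifier has worked loose: try the three nut drivers from the rack on it until you find the one that fits, hang any that does not fit back upright in the rack, and with the right one pushed fully down over the nut turn it clockwise until it stops. Finish still gripping that driver, upright and fully seated on the tight nut; do not turn the nut with the gripper itself and leave the other things on the bench where they are.

Things in the scene. Friction and masses are not known exactly. Their poses are not given: they have to be found in the camera images.
- driver_a_mid (a point): Centre of the six-sided handle (30 mm across flats, 80 mm long) of one of three upright nut drivers, 161 mm long, 0.17 kg, alike but for their socket width: one too narrow for the nut, one fits, one too wide; unmarked, found by trying. z up the driver; one pair of flats, of handle and socket alike, is square to x, the others every 60 degrees. Yaw in the rack: any.
- driver_b_mid (a point): Centre of the six-sided handle (30 mm across flats, 80 mm long) of one of three upright nut drivers, 161 mm long, 0.17 kg, alike but for their socket width: one too narrow for the nut, one fits, one too wide; unmarked, found by trying. z up the driver; one pair of flats, of handle and socket alike, is square to x, the others every 60 degrees. Yaw in the rack: any.
- driver_c_mid (a point): Centre of the six-sided handle (30 mm across flats, 80 mm long) of one of three upright nut drivers, 161 mm long, 0.17 kg, alike but for their socket width: one too narrow for the nut, one fits, one too wide; unmarked, found by trying. z up the driver; one pair of flats, of handle and socket alike, is square to x, the others every 60 degrees. Yaw in the rack: any.
- driver_a: The same driver as driver_a_mid; origin at the centre of the socket mouth, 121 mm below mid, same axes. Up from the mouth: socket 24 to 33 mm across outside with a 22 mm deep hex cavity, its mouth flared 2 mm, shaft 17 mm thick, round hand guard 48 mm across at 75 to 82 mm, handle from there to 161 mm.
- driver_b: The same driver as driver_b_mid; origin at the centre of the socket mouth, 121 mm below mid, same axes. Up from the mouth: socket 24 to 33 mm across outside with a 22 mm deep hex cavity, its mouth flared 2 mm, shaft 17 mm thick, round hand guard 48 mm across at 75 to 82 mm, handle from there to 161 mm.
- driver_c: The same driver as driver_c_mid; origin at the centre of the socket mouth, 121 mm below mid, same axes. Up from the mouth: socket 24 to 33 mm across outside with a 22 mm deep hex cavity, its mouth flared 2 mm, shaft 17 mm thick, round hand guard 48 mm across at 75 to 82 mm, handle from there to 161 mm.
- rack: Fixed grey sheet-steel rack, 72 x 270 mm, open below; origin on the bench under its centre, y along the row, z up. Its plate, top at 90 mm, has three 39 mm holes at x = 0, y = -95, 0, +95 mm. A driver hangs in a hole, guard resting on the plate, mouth 15 mm and handle centre 136 mm above the bench.
- nut_seat (a point): Centre of the flat top of the steel clamping washer (52 mm across) on the 126 mm toroidal transformer, 62 mm above the bench; z up. The opened chassis, 200 x 320 mm, fixed, reaches mostly to the left (+y); nothing in it is higher than 80 mm. A driver fully over the nut stands with its mouth on this washer, handle centre 121 mm above.
- nut_top (a point): Centre of the nut's top face, 10 mm above nut_seat, turning with the nut; 19 mm across flats, one pair square to x. A 12 mm bolt stands 8 mm out of it. A narrow socket stops here, 10 mm short. The one that fits goes down when flats line up within 7 degrees (0.6 mm play all round, 7 degrees turning play). A wide one goes down but turns freely round the nut.
- nut (a joint): Turn of the nut in rad: negative while loose, 0 when tight, at a firm stop. It tightens clockwise seen from above (value grows), starts 0.4 to 0.6 loose and turns with a steady drag of about 0.12 N m.
- multimeter: Grey digital multimeter lying on the bench, 150 x 76 x 45 mm; a bystander. Origin under its centre.
- solder_reel: Reel 58 mm across and 42 mm high standing on end; a bystander. Origin under its centre.
- screw_tin: Shallow steel dish, 72 mm across and 28 mm high; a bystander. Origin under its centre.

How it is judged:
By the outcome, as a careful person would: the job done as asked, in the order asked, and still so for the second after the job is handed in, while the arm keeps its last pose, push and grip.
It also fails if it takes over 72 s, if anything falls off the work surface, if the arm or the gripper's body presses on something with over 40 N, if the wrist force passes 120 N, or if a joint passes its speed limit or range.

### The arm

A 6-joint arm with a two-finger parallel gripper is mounted at the origin on the work surface. World frame = base frame: x ahead of the robot, y to its left, z up, the work surface at z = 0. Lengths are in mm, angles in rad, forces in N, time in s.
With the tool pointing down it reaches from about 325 to 875 mm from the base axis. Payload 4.4 kg.
Tool frame: the origin (TCP) lies on the centre line of the jaws, within the pads' length; the fingertips stand ahead of it and the grasp point (between the pads) lies 6 mm ahead of it (ctrl.tcp_to_tips is the z of the fingertips in the tool frame, in mm); z points along the fingers, y is the direction in which the jaws open and shut (so a half turn about z gives the same grasp; the last joint's range is limited). The gripper opens to 85 mm and grips with 20 to 120 N. Pads are 22 mm wide; open, the fingers measure 114 mm over their backs; the gripper's body (76 mm by 85 mm) begins 54 mm behind the grasp point. The pads swing forward as they close: fully open they stand 13 mm farther back than shut.
Start: joints at [-1.407, 0.207, 1.542, -0, 1.393, -0.15], TCP at [177.476, -546.928, 256.282] pointing down, gripper open.
Joint ranges: [-2.73, 2.73], [-0.86, 2.22], [0.23, 2.46], [-1.11, 4.25], [0.08, 2.63], [-2.82, 2.82]. Speed limits (rad/s): [2.79, 2.79, 3.14, 3.14, 3.14, 3.14].

### API

Orientations are given as a 3x3 rotation matrix whose columns are the frame's x, y, z axes.
In Python, from plant import ctrl, sensors, optics gives the robot as it stands. Calls block until the motion is done:
- ctrl.move_ptp(position, orientation): joint-space move of the TCP to a pose.
- ctrl.move_l(position, rot=None, vel=150, threshold=None): straight line of the TCP; rot=None keeps the orientation; vel is the mean speed in mm/s. With threshold (N) it stops when the force on the tool has changed by that much, and returns True; else False.
- ctrl.set_joints(angles): joint-space move.
- ctrl.gripper_to(opening, force=None): finger opening in mm; force is the grip in N (None keeps the last); returns when the fingers have stopped.
- ctrl.hold(seconds).
- ctrl.solve_ik(position, orientation): joint angles nearest the present ones, or None.
- sensors.read_state(): the state.
- optics.grab_frame(name): name is "scene" or "side" or "wrist"; returns (picture, depth): 420x560x3 uint8, red, green, blue; 420x560 float32, mm along the optical axis (not along the pixel's ray), 0 where there is no reading.
- optics.camera_params(name): a dict with "mtx" (3x3 intrinsics, pixels), "k1" (the pictures are not rectified: a ray, as slopes to the right and down, at radius r is drawn at 1 + k1 r^2 times it, then the intrinsics apply), "R" (3x3) and "t" (3): a world point X has camera coordinates R X + t; the wrist camera has in their place "T_tool_cam" (4x4, takes a point from camera to tool coordinates, whose origin is the TCP and whose axes are the flange's). Camera axes: x right, y down, z forward; pixel columns grow to the right and rows downward; lengths in mm; the calibration is good to about 2 mm. A picture is of the moment at which its call begins: read the wrist's pose just before it. camera_params takes no time and is no camera call.
A pose or a line that the arm cannot do raises ctrl.MotionError and nothing moves.
- ctrl.finish_job(): hands the job in, once; it reports no verdict.
The state is a dict: "t": time; "q": joint angles; "qvel": joint speeds; "tau": joint torques, N m; "eef_pos": TCP position; "eef_rot": TCP orientation; "force": force on the tool from outside, world axes, zero at the start; "wrist_torque": the same for the moment, N m; "grip_width": finger opening in mm.
Only numpy, scipy, OpenCV 4.12 (cv2) and the standard library are available. Lean on these libraries where they do the work, as an engineer would, in place of code of your own. Each camera call takes 0.05 s, during which the arm holds its last target.

## Working session

There is one attempt and no reset: what is moved stays moved. The work goes in short steps, each a Python script; the robot and the scene stay as the last script left them, time stands still between calls to the robot, and variables do not carry over. Pictures are saved under pics/ and viewed, and the job is handed in when it is done.

```bash
ls; mkdir -p pics; cat > h.py <<'E'
import numpy as np, cv2
from plant import ctrl, sensors, optics
def save(name,fn):
    im,d=optics.grab_frame(name); cv2.imwrite('pics/'+fn+'.png',im[:,:,::-1]); np.save('pics/'+fn+'.npy',d); return im,d
E
python3 - <<'E'
from h import *
for n in ['scene','side','wrist']:
    save(n,n+'0'); print(n,optics.camera_params(n))
s=sensors.read_state(); print(s['t'],s['eef_rot'],s['force'],ctrl.tcp_to_tips)
E
```

```text
pics
scene {'mtx': array([[405.63760162,   0.        , 276.07115573],
       [  0.        , 405.63760162, 205.32568123],
       [  0.        ,   0.        ,   1.        ]]), 'k1': -0.11658025324811458, 'R': array([[ 0.18528757,  0.98263912,  0.00942713],
       [ 0.5502236 , -0.09579279, -0.82950451],
       [-0.81420053,  0.15888391, -0.55842045]]), 't': array([ -10.76719178, -270.57761671, 1546.3708736 ])}
side {'mtx': array([[433.15329775,   0.        , 284.54445141],
       [  0.        , 433.15329775, 212.85474499],
       [  0.        ,   0.        ,   1.        ]]), 'k1': -0.02633197156365119, 'R': array([[ 0.99498346, -0.09886849,  0.01526252],
       [-0.04264337, -0.55717131, -0.82930192],
       [ 0.09049566,  0.82449084, -0.55859232]]), 't': array([-617.26965195,   45.34996416,  931.68132424])}
wrist {'mtx': array([[298.56872919,   0.        , 282.02379822],
       [  0.        , 298.56872919, 207.85363437],
       [  0.        ,   0.        ,   1.        ]]), 'k1': -0.04495192410250757, 'T_tool_cam': array([[ 9.27803096e-04, -9.46130101e-01, -3.23785379e-01,
         8.28175389e+01],
       [ 9.99999523e-01,  9.76286465e-04,  1.26894010e-05,
        -8.92607756e-01],
       [ 3.04101459e-04, -3.23785236e-01,  9.46130556e-01,
        -1.17183242e+02],
       [ 0.00000000e+00,  0.00000000e+00,  0.00000000e+00,
         1.00000000e+00]])}
0.15 [[ 9.51166114e-01  3.08679331e-01 -3.05976547e-04]
 [ 3.08679366e-01 -9.51164426e-01  1.81198124e-03]
 [ 2.68287150e-04 -1.81794380e-03 -9.99998312e-01]] [-0.04056227 -0.12791634 -0.14728976] 25.0
```

View pics/scene0.png

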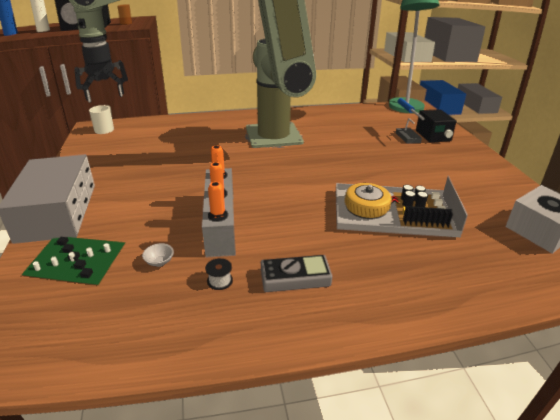

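View pics/side0.png

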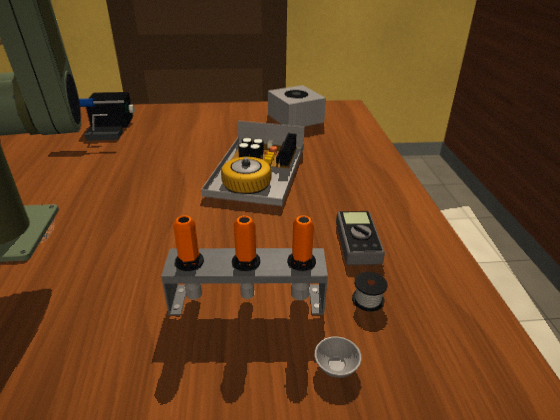

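View pics/wrist0.png

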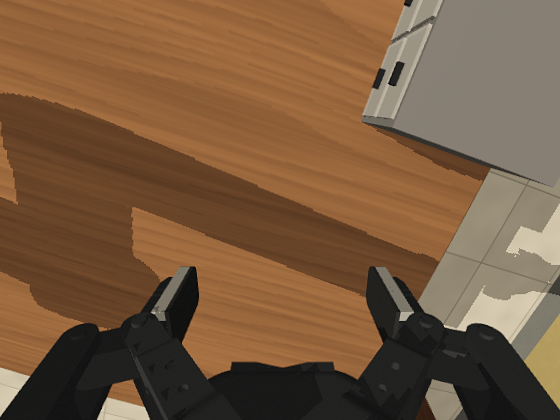

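```bash
cat >> h.py <<'E'
def undist(n,uv):
    p=optics.camera_params(n)
    return cv2.undistortPoints(np.array(uv,float).reshape(-1,1,2),p['mtx'],np.array([p['k1'],0,0,0])).reshape(-1,2)
def pose(n,T=None):  # camera->world R,c ; T=(pos,rot) tool
    p=optics.camera_params(n)
    if n=='wrist':
        M=p['T_tool_cam']; return T[1]@M[:3,:3], T[1]@M[:3,3]+T[0]
    return p['R'].T, -p['R'].T@p['t']
def onplane(n,uv,z,T=None):
    R,c=pose(n,T); s=undist(n,uv); d=np.c_[s,np.ones(len(s))]@R.T
    return c+d*((z-c[2])/d[:,2])[:,None]
def cloud(n,d,T=None):
    R,c=pose(n,T); h,w=d.shape; u,v=np.meshgrid(np.arange(w),np.arange(h))
    s=undist(n,np.c_[u.ravel(),v.ravel()]); P=np.c_[s,np.ones(len(s))]*d.ravel()[:,None]
    return (P@R.T+c).reshape(h,w,3)
def tool():
    s=sensors.read_state(); return np.array(s['eef_pos']),np.array(s['eef_rot'])
def proj(n,X,T=None):
    R,c=pose(n,T); p=optics.camera_params(n)
    return cv2.projectPoints((np.atleast_2d(X)-c)@R,np.zeros(3),np.zeros(3),p['mtx'],np.array([p['k1'],0,0,0]))[0].reshape(-1,2)
E
python3 - <<'E'
from h import *
for n in ['scene','side']:
    im=cv2.imread(f'pics/{n}0.png'); d=np.load(f'pics/{n}0.npy'); C=cloud(n,d)
    hsv=cv2.cvtColor(im,cv2.COLOR_BGR2HSV)
    m=cv2.inRange(hsv,(5,220,190),(13,255,255))
    for k in range(1):
        N,l,st,c=cv2.connectedComponentsWithStats(m)
        for i in range(1,N):
            if st[i,4]>120:
                P=C[l==i]; P=P[P[:,2]>50]; print(n,st[i],np.median(P,0).round(1),P[:,2].max() if len(P) else '')
    my=cv2.inRange(hsv,(18,150,120),(30,255,255)); N,l,st,c=cv2.connectedComponentsWithStats(my)
    for i in range(1,N):
        if st[i,4]>300:
            P=C[l==i]; print(n,'yel',st[i],P.min(0),P.max(0))
# caps
print(onplane('side',[(185,219),(244,219),(303,219)],176))
print(onplane('scene',[(217,150),(217,168),(216,187)],176))
print('nut',onplane('side',[(246,160)],72),onplane('scene',[(369,187)],72))
E
```

```text
scene yel [347 183  45  34 861] [ 490.03059929 -261.03256531    8.25905448] [1409.92920686  254.50637578  639.18126483]
side yel [  52    0   71   98 4630] [-441.93864519 -803.92353805 -310.9270351 ] [ 531.79384635 1819.72080656  567.45993899]
side yel [  286     0   189   143 20324] [ 531.79384635 -803.92353805 -659.59848199] [1906.51106738 1826.15456876  567.45993899]
side yel [222 152  54  38 751] [ 479.02221159 -803.92353805   21.04380735] [621.49383194 313.92700765 567.45993899]
[[ 436.91681478 -231.40057112  176.        ]
 [ 529.55861558 -238.5344282   176.        ]
 [ 622.69108537 -245.72286764  176.        ]]
[[ 458.18180798 -231.71322381  176.        ]
 [ 554.80766579 -237.90063634  176.        ]
 [ 641.29066825 -245.69434838  176.        ]]
nut [[539.4733742 169.6384309  72.       ]] [[538.69983426 165.35736786  72.        ]]
```

```bash
cat >> h.py <<'E'
def Rz(a):
    c,s=np.cos(a),np.sin(a); return np.array([[c,s,0],[s,-c,0],[0,0,-1.]])
E
python3 - <<'E'
from h import *
ctrl.move_ptp([532,-280,330],Rz(np.pi/2)); T=tool(); save('wrist','rk'); np.savez('pics/rk.npz',p=T[0],R=T[1]); print(sensors.read_state()['t'])
ctrl.move_ptp([539,127,226],Rz(np.pi/2)); T=tool(); save('wrist','nt'); np.savez('pics/nt.npz',p=T[0],R=T[1]); print(sensors.read_state()['t'],T)
E
```

```text
1.85
3.45 (array([539.73709269, 126.01610528, 226.4959995 ]), array([[ 1.34973664e-03,  9.99998392e-01,  1.18088146e-03],
       [ 9.99999012e-01, -1.34927119e-03, -3.94862220e-04],
       [-3.93268255e-04,  1.18141325e-03, -9.99999225e-01]]))
```

View pics/rk.png

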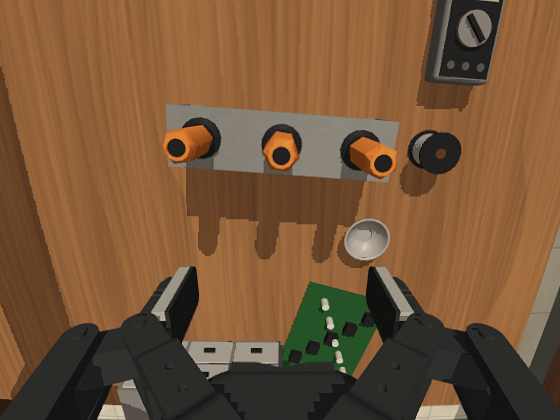

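View pics/nt.png

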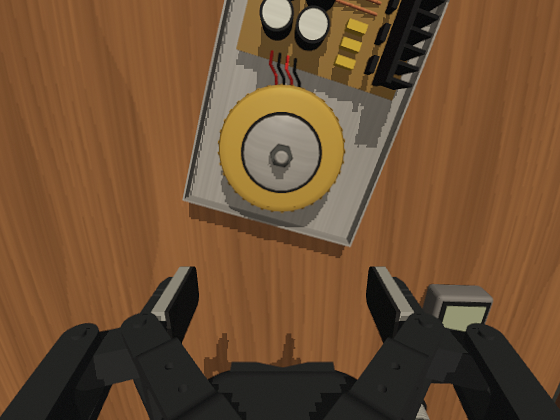

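```bash
python3 - <<'E'
import cv2,numpy as np
a=cv2.imread('pics/rk.png'); b=cv2.imread('pics/nt.png')
L=[a[105:185,155:225],a[105:185,250:320],a[115:195,335:405],b[130:180,255:305]]
L=[cv2.resize(x,(390,290),interpolation=cv2.INTER_NEAREST) if 0 else cv2.resize(x,None,fx=290/x.shape[0],fy=290/x.shape[0],interpolation=cv2.INTER_CUBIC)for x in L]
L=[cv2.copyMakeBorder(x,0,0,0,390-x.shape[1],0) for x in L]
cv2.imwrite('pics/z1.png',np.vstack([np.hstack(L[:2]),np.hstack(L[2:])]))
E
```

```text
(no output)
```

View pics/z1.png

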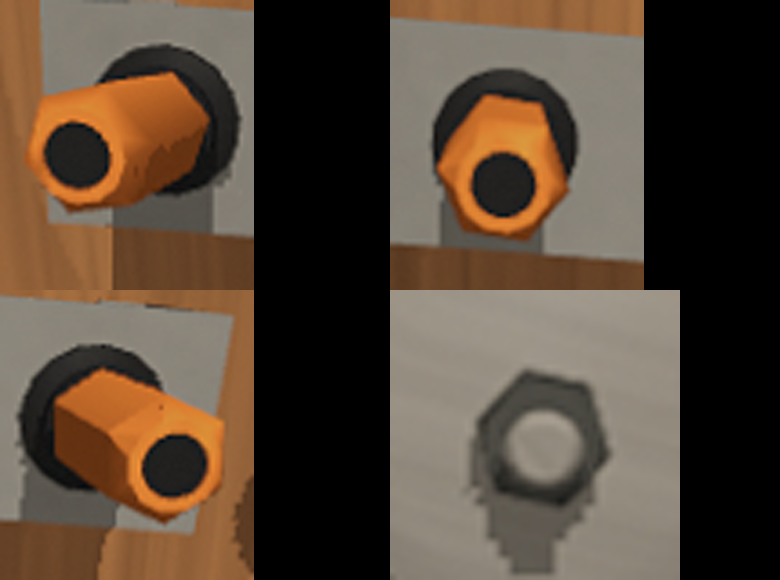

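```bash
python3 - <<'E'
import cv2,numpy as np
a=cv2.imread('pics/side0.png')[270:312,160:335]
cv2.imwrite('pics/z2.png',cv2.resize(a,None,fx=4.5,fy=4.5,interpolation=cv2.INTER_CUBIC))
E
```

```text
(no output)
```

View pics/z2.png

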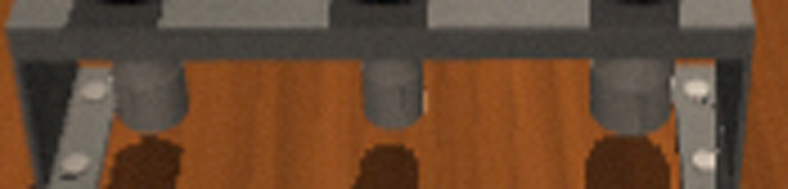

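```bash
python3 - <<'E'
from h import *
z=np.load('pics/nt.npz'); T=(z['p'],z['R']); n=onplane('wrist',[(281,155)],75,T)[0]
z=np.load('pics/rk.npz'); T=(z['p'],z['R']); tops=onplane('wrist',[(176,145),(281,156),(382,162)],176,T)
print(n,tops)
ctrl.move_ptp([n[0],n[1]-83,150],Rz(np.pi/2)); T=tool(); save('wrist','nt2'); np.savez('pics/nt2.npz',p=T[0],R=T[1]); print(sensors.read_state()['t'])
d=tops[0]
ctrl.move_ptp([d[0],d[1]-83,254],Rz(np.pi/2)); T=tool(); save('wrist','d1'); np.savez('pics/d1.npz',p=T[0],R=T[1]); print(sensors.read_state()['t'])
a=cv2.imread('pics/nt2.png')[70:140,245:315]; b=cv2.imread('pics/d1.png')[60:160,230:330]
cv2.imwrite('pics/z3.png',np.hstack([cv2.resize(a,(400,400),interpolation=2),cv2.resize(b,(400,400),interpolation=2)]))
E
```

```text
[538.17120487 168.37217171  75.        ] [[ 434.84656084 -229.49221574  176.        ]
 [ 529.43909373 -239.7500757   176.        ]
 [ 621.93936543 -245.07372878  176.        ]]
3.9417
5.5583
```

View pics/z3.png

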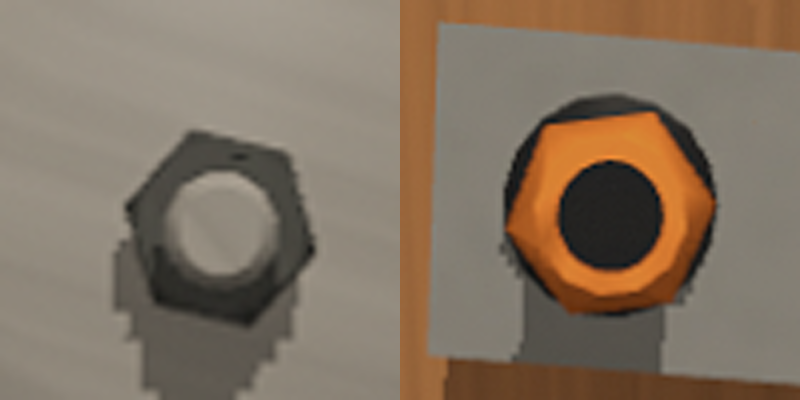

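View pics/d1.png

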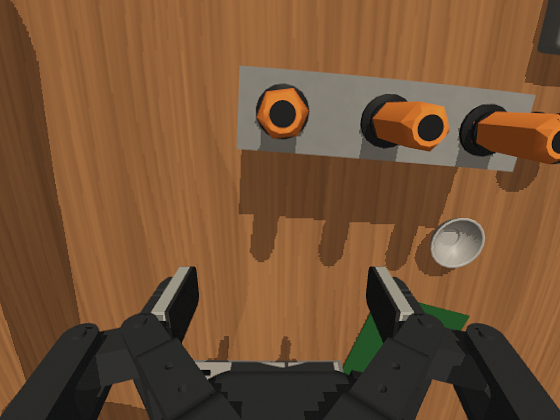

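```bash
cat >> h.py <<'E'
def hexfit(n,uv,z,T):
    P=onplane(n,uv,z,T)[:,:2]; c=np.array([0.,0]); c=P.mean(0)
    w=(P-c)@np.array([1,1j]); r=abs(w); 
    av=np.angle(np.sum((w/r)**6))/6   # vertex direction mod 60deg
    f=av+np.pi/6                      # flat normal mod 60
    return c,np.degrees(f)%60,r, np.degrees(np.angle((w/r)**6*np.exp(-6j*av)))/6
def nz(z): return (z['p'],z['R'])
E
python3 - <<'E'
from h import *
v=np.array([(190,131),(289,155),(315,245),(249,324),(155,300),(127,207)],float)
print(hexfit('wrist',(v+.5)/(400/70)-.5+[245,70],72,nz(np.load('pics/nt2.npz'))))
b=(np.array([[221,224]])+.5)/(400/70)-.5+[245,70]; print('bolt',onplane('wrist',b,80,nz(np.load('pics/nt2.npz'))))
v=np.array([(147,125),(257,113),(315,203),(271,300),(172,313),(107,230)],float)
v2=(v+.5)/4-.5+[230,60]
for z in (170,176): print(hexfit('wrist',v2,z,nz(np.load('pics/d1.npz'))))
print(onplane('wrist',(np.array([[210,215]])+.5)/4-.5+[230,60],176,nz(np.load('pics/d1.npz'))))
print(np.load('pics/d1.npz')['p'],np.load('pics/d1.npz')['R'])
E
```

```text
(array([538.14001607, 167.00521671]), np.float64(17.53695012059569), array([10.5100747 , 10.51687441, 10.46390609, 10.69422113, 10.54181636,
       10.43308728]), array([ 0.80059922, -1.9050157 ,  2.45885805, -0.56976341, -1.14797797,
        0.37570368]))
bolt [[538.13590882 167.45247368  80.        ]]
(array([ 434.55764383, -231.67090716]), np.float64(36.7035222728928), array([17.09812572, 17.08592384, 16.75274037, 16.59515936, 16.81073106,
       17.05698188]), array([-0.00700013, -1.34472102,  0.00196301, -0.37936845,  0.64220728,
        1.0851979 ]))
(array([ 434.5473299 , -231.54317361]), np.float64(36.70352227289281), array([16.58779669, 16.575959  , 16.25272009, 16.09984241, 16.30897993,
       16.54788088]), array([-0.00700013, -1.34472102,  0.00196301, -0.37936845,  0.64220728,
        1.0851979 ]))
[[ 434.31524734 -231.50357834  176.        ]]
[ 435.28760945 -311.47048032  253.77647137] [[-1.34079455e-03  9.99999101e-01 -1.66903771e-05]
 [ 9.99998808e-01  1.34080693e-03  7.65519213e-04]
 [ 7.65540903e-04 -1.56639532e-05 -9.99999707e-01]]
```

```bash
cat >> h.py <<'E'
def st(m=''):
    s=sensors.read_state(); R=s['eef_rot']; print(m,'t',round(s['t'],2),'p',np.round(s['eef_pos'],1),'a',round(float(np.degrees(np.arctan2(R[1][0],R[0][0]))),1),'F',np.round(s['force'],1),'M',np.round(s['wrist_torque'],2),'w',round(s['grip_width'],1),'q6',round(s['q'][5],2)); return s
D=np.radians
E
python3 - <<'E'
from h import *
R=Rz(D(66.7)); c=np.array([434.4,-231.5])
ctrl.move_ptp([*c,235],R); st()
ctrl.move_l([*c,142],vel=120); st()
ctrl.gripper_to(20,80); st('grip')
ctrl.move_l([*c,240],vel=150); s=st('lift')
save('side','s1'); T=tool(); save('wrist','w1')
E
```

```text
t 6.12 p [ 434.9 -231.1  235.1] a 66.9 F [ 0.3 -0.4  0.5] M [-0.05  0.08 -0.  ] w 85.9 q6 -0.26
 t 7.05 p [ 435.  -232.2  142.8] a 66.7 F [ 0.1 -0.1 -0. ] M [ 0.02 -0.02 -0.05] w 85.8 q6 -0.26
grip t 7.6 p [ 434.7 -231.7  142.6] a 66.7 F [-1.2  0.2  3.6] M [0.07 0.14 0.04] w 29.2 q6 -0.26
lift t 8.4 p [ 433.6 -230.9  238.7] a 66.7 F [ 0.1  0.1 -2.2] M [-0.02  0.    0.03] w 29.0 q6 -0.26
```

View pics/s1.png

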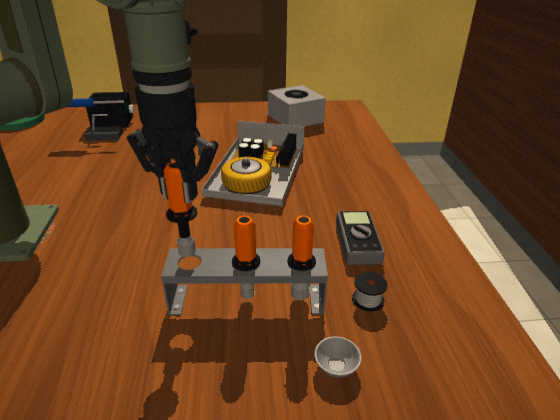

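View pics/w1.png

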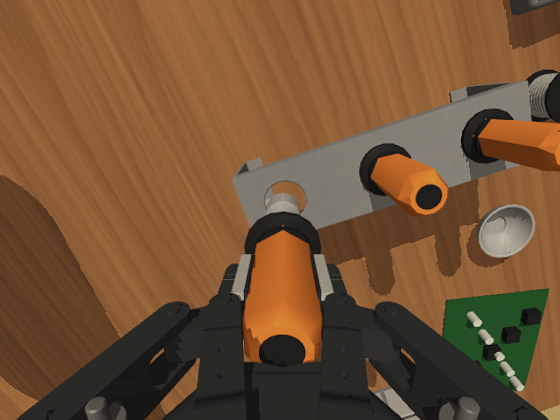

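```bash
python3 - <<'E'
from h import *
R=Rz(D(107.5)); c=np.array([538.1,167.2])
ctrl.move_ptp([*c,240],R); st()
ctrl.move_l([*c,213],vel=80); ctrl.hold(.1); st()
save('wrist','w2'); save('side','s2'); save('scene','c2')
a=cv2.imread('pics/w2.png')[120:260,190:380]; b=cv2.imread('pics/s2.png')[90:210,180:320]; c=cv2.imread('pics/c2.png')[100:230,310:440]
r=lambda x:cv2.resize(x,(390,290),interpolation=2)
cv2.imwrite('pics/z4.png',np.vstack([np.hstack([r(a),r(b)]),np.hstack([r(c),r(c)])]))
E
```

```text
t 10.03 p [538.3 166.2 239.9] a 107.4 F [ 0.4  0.2 -1.4] M [0.07 0.   0.01] w 29.1 q6 -0.16
 t 10.61 p [538.4 167.2 213.2] a 107.5 F [ 0.1  1.6 -1.3] M [ 0.02 -0.03  0.03] w 29.2 q6 -0.16
```

View pics/z4.png

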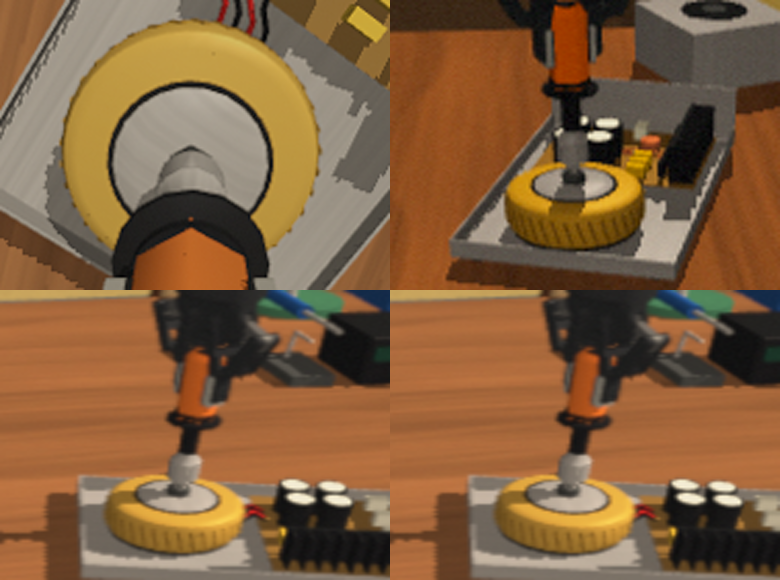

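```bash
python3 - <<'E'
from h import *
c=np.array([538.1,167.2])
print(ctrl.move_l([*c,188],vel=30,threshold=8)); st()
E
```

```text
True
 t 11.51 p [538.1 166.9 189.5] a 107.5 F [0.  0.5 4.6] M [-0.06  0.11 -0.01] w 28.7 q6 -0.16
```

```bash
python3 - <<'E'
from h import *
c=np.array([538.1,167.2])
ctrl.move_l([*c,188.5],vel=30); st()
a=107.5
for i in range(8):
    a-=4; ctrl.move_l([*c,188.5],rot=Rz(D(a)),vel=30); s=st(f'{a:.1f}')
    if abs(s['wrist_torque'][2])>0.6: break
E
```

```text
t 11.76 p [538.4 167.1 189.5] a 107.5 F [-2.  -0.5  6.9] M [-0.25  0.48  0.06] w 29.1 q6 -0.16
103.5 t 12.01 p [538.6 167.  189.5] a 103.5 F [-1.4 -1.9  5.5] M [-0.26  0.42 -0.  ] w 29.1 q6 -0.09
99.5 t 12.26 p [538.5 166.9 189.5] a 99.5 F [-1.9 -2.2  5. ] M [-0.37  0.37 -0.  ] w 29.0 q6 -0.02
95.5 t 12.51 p [538.5 166.9 189.5] a 95.5 F [-1.9 -1.5  6. ] M [-0.31  0.41 -0.03] w 29.2 q6 0.05
91.5 t 12.76 p [538.5 166.9 189.5] a 91.5 F [-1.4 -1.8  7.1] M [-0.34  0.37  0.06] w 29.2 q6 0.12
87.5 t 13.01 p [538.6 167.  189.5] a 87.5 F [-0.3 -1.3  6.6] M [-0.34  0.36  0.13] w 29.1 q6 0.19
83.5 t 13.26 p [538.6 167.  189.5] a 83.5 F [ 0.2 -1.6  6. ] M [-0.26  0.33  0.12] w 29.0 q6 0.26
79.5 t 13.51 p [538.6 167.  189.5] a 79.5 F [-0.5 -1.8  6. ] M [-0.26  0.31  0.07] w 28.8 q6 0.33
75.5 t 13.76 p [538.7 167.  189.5] a 75.5 F [-1.  -1.2  6.6] M [-0.24  0.34  0.08] w 29.0 q6 0.4
```

```bash
python3 - <<'E'
from h import *
c=np.array([538.1,167.2])
a=75.5
for i in range(8):
    a-=3; ctrl.move_l([*c,188.5],rot=Rz(D(a)),vel=30); s=st(f'{a:.1f}')
    if abs(s['wrist_torque'][2])>0.5: break
E
```

```text
72.5 t 14.01 p [538.7 167.  189.5] a 72.5 F [-1.3 -1.1  5.7] M [-0.28  0.28  0.09] w 29.0 q6 0.45
69.5 t 14.26 p [538.7 167.  189.5] a 69.5 F [-1.5 -1.8  6. ] M [-0.26  0.28  0.12] w 29.1 q6 0.51
66.5 t 14.51 p [538.8 167.  189.5] a 66.5 F [-0.7 -2.2  5.4] M [-0.25  0.21  0.1 ] w 29.1 q6 0.56
63.5 t 14.76 p [538.8 167.1 189.5] a 63.5 F [-0.6 -0.6  5.3] M [-0.24  0.23  0.05] w 29.1 q6 0.61
60.5 t 15.01 p [538.8 167.  189.5] a 60.5 F [-0.7 -1.4  4.1] M [-0.25  0.23  0.13] w 29.3 q6 0.66
57.5 t 15.26 p [538.8 167.1 189.5] a 57.6 F [-0.6 -1.   3.5] M [-0.3   0.2   0.09] w 28.7 q6 0.71
54.5 t 15.51 p [538.8 167.1 189.5] a 54.6 F [-0.1 -0.6  8. ] M [-0.31  0.19  0.13] w 29.1 q6 0.77
51.5 t 15.76 p [538.9 167.1 189.5] a 51.6 F [-1.9 -0.4  6.7] M [-0.23  0.17  0.14] w 28.9 q6 0.82
```

```bash
python3 - <<'E'
from h import *
c=np.array([538.1,167.2])
a=51.5
for i in range(4):
    a-=4; ctrl.move_l([*c,188.5],rot=Rz(D(a)),vel=30); s=st(f'{a:.1f}')
    if abs(s['wrist_torque'][2])>0.5: break
save('side','s3');save('wrist','w3');save('scene','c3')
a=cv2.imread('pics/w3.png')[100:380,140:420]; b=cv2.imread('pics/s3.png')[80:210,180:320]; c=cv2.imread('pics/c3.png')[100:230,310:440]
r=lambda x:cv2.resize(x,(390,290),interpolation=2)
cv2.imwrite('pics/z5.png',np.vstack([np.hstack([r(a),r(b)]),np.hstack([r(c),r(c)])]))
E
```

```text
47.5 t 16.01 p [538.9 167.1 189.5] a 47.6 F [ 0.2 -1.5  6.7] M [-0.31  0.16  0.13] w 29.1 q6 0.89
43.5 t 16.26 p [539.  167.  189.5] a 43.5 F [-0.1 -1.6  6.2] M [-0.25  0.1  -0.08] w 29.2 q6 0.96
39.5 t 16.51 p [539.  167.  189.5] a 39.5 F [ 0.  -2.1  7. ] M [-0.29  0.13 -0.09] w 29.1 q6 1.03
35.5 t 16.76 p [539.  167.  189.5] a 35.5 F [-0.1 -0.8  6.4] M [-0.29  0.1  -0.16] w 28.9 q6 1.1
```

View pics/z5.png

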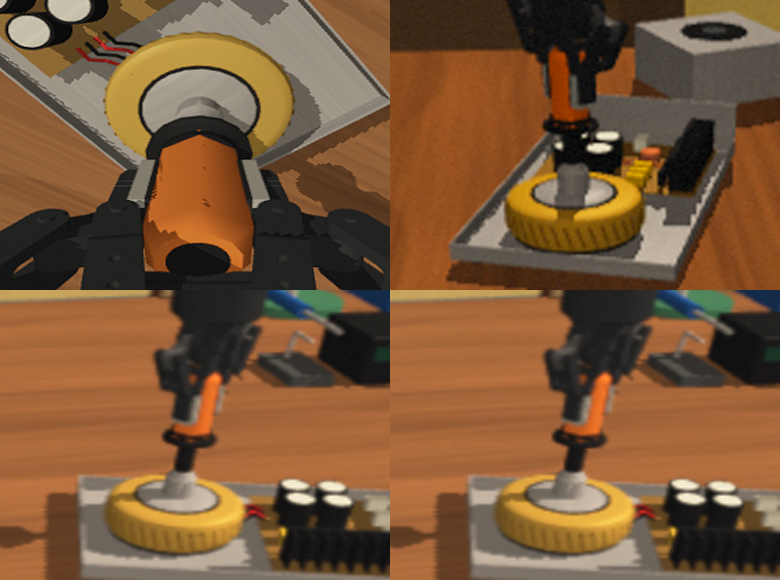

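```bash
python3 - <<'E'
from h import *
c=np.array([538.1,167.2])
ctrl.move_l([*c,222],vel=100); st()
ctrl.move_l([c[0],c[1]-83,222],rot=Rz(D(90)),vel=150); ctrl.hold(.1)
T=tool(); save('wrist','w4'); np.savez('pics/w4.npz',p=T[0],R=T[1]); st()
uv=proj('wrist',[[*c,72]],T)[0]; print(uv); x,y=uv.astype(int)
a=cv2.imread('pics/w4.png'); a1=a[y-35:y+35,x-35:x+35]; print(x-35,y-35)
cv2.imwrite('pics/z6.png',np.hstack([cv2.resize(a1,(400,400),interpolation=2),cv2.resize(a,(400,300))[:400] if 0 else cv2.copyMakeBorder(cv2.resize(a,(400,300)),0,100,0,0,0)]))
E
```

```text
t 17.39 p [537.7 167.3 221.6] a 35.5 F [-0.8 -0.1 -2.2] M [-0.05 -0.03 -0.  ] w 29.2 q6 1.1
 t 18.64 p [537.9  84.5 221.8] a 90.0 F [ 0.1  0.  -2.1] M [-0.    0.03 -0.01] w 29.1 q6 -0.0
[283.4436351  108.17036097]
248 73
```

View pics/z6.png

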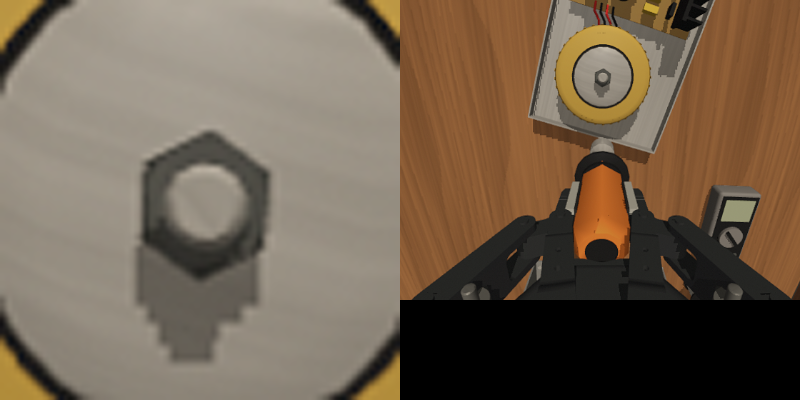

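```bash
python3 - <<'E'
import cv2,numpy as np
L=[cv2.resize(cv2.imread(f'pics/{n}.png')[180:380,180:380],(380,380),interpolation=2) for n in ('w1','w4')]
cv2.imwrite('pics/z7.png',np.hstack(L))
E
```

```text
(no output)
```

View pics/z7.png

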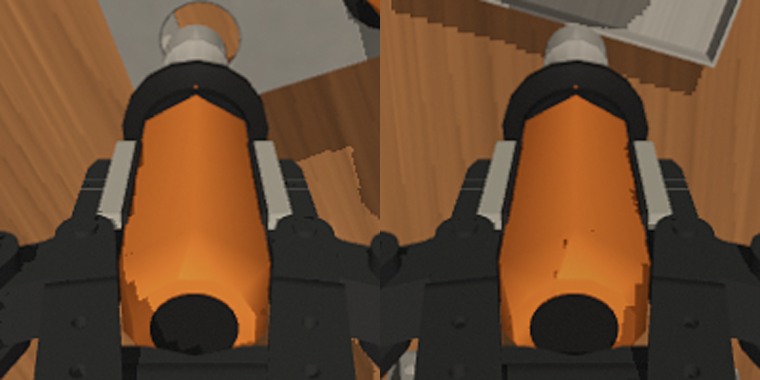

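```bash
python3 - <<'E'
from h import *
c=np.array([434.4,-231.5]); R=Rz(D(66.7))
ctrl.move_l([537.9,84.5,243],vel=150)
ctrl.move_ptp([*c,243],R); ctrl.hold(.15); st()
print(ctrl.move_l([*c,152],vel=110,threshold=8)); st()
E
```

```text
t 20.34 p [ 435.  -230.5  242.9] a 66.8 F [-0.4  0.3 -2.1] M [0.05 0.03 0.01] w 28.8 q6 -0.26
False
 t 21.32 p [ 435.  -231.9  152.7] a 66.7 F [-0.3 -0.3 -2.5] M [-0.01 -0.03  0.  ] w 29.2 q6 -0.26
```

```bash
python3 - <<'E'
from h import *
c=np.array([434.4,-231.5])
print(ctrl.move_l([*c,140],vel=25,threshold=5)); s=st()
ctrl.gripper_to(85); st('open')
ctrl.move_l([*c,235],vel=160)
d=np.array([621.9,-245.1])
ctrl.move_ptp([d[0],d[1]-83,254],Rz(np.pi/2)); T=tool(); save('wrist','d3'); np.savez('pics/d3.npz',p=T[0],R=T[1]); st()
save('side','s5')
u=proj('wrist',[[*d,176]],T)[0]; x,y=u.astype(int); print(x-50,y-50)
a=cv2.imread('pics/d3.png'); 
cv2.imwrite('pics/z8.png',np.hstack([cv2.resize(a[y-50:y+50,x-50:x+50],(400,400),interpolation=2),cv2.resize(cv2.imread('pics/s5.png')[180:330,140:340],(400,400))]))
E
```

```text
True
 t 21.75 p [ 434.7 -231.7  142.5] a 66.7 F [-0.5  0.3  4.3] M [0.13 0.14 0.03] w 28.8 q6 -0.26
open t 22.33 p [ 433.8 -231.   141.2] a 66.7 F [ 0.  -0.2 -0.1] M [-0.04 -0.   -0.04] w 84.9 q6 -0.26
 t 23.98 p [ 620.7 -327.4  253. ] a 90.0 F [ 0.  -0.4 -0.6] M [ 0.02  0.05 -0.  ] w 84.9 q6 -0.61
235 59
```

View pics/z8.png

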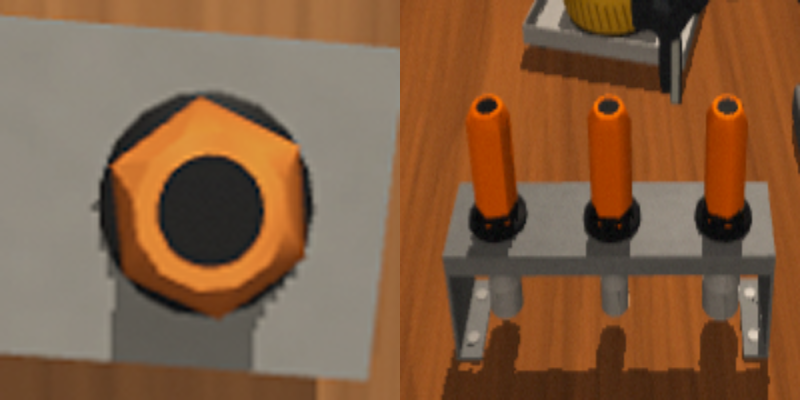

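```bash
python3 - <<'E'
from h import *
v=np.array([(202,96),(298,145),(305,256),(217,317),(123,270),(112,165)],float)
T=nz(np.load('pics/d3.npz'))
f=lambda p:(np.array(p,float)+.5)/4-.5+[235,59]
print(hexfit('wrist',f(v),174,T)); print(onplane('wrist',f([[210,210]]),176,T))
v=np.array([(210,131),(269,171),(265,240),(202,278),(145,243),(143,164)],float)
print(hexfit('wrist',(v+.5)/(400/70)-.5+[248,73],72,nz(np.load('pics/w4.npz'))))
E
```

```text
(array([ 622.7914083 , -245.92735117]), np.float64(4.884107983346541), array([16.67412321, 16.62985647, 16.70704432, 16.60868342, 16.50184298,
       16.51926491]), array([-0.66194399,  0.26431041,  0.20471065, -0.40728555, -0.89833533,
        1.50281091]))
[[ 622.84634462 -245.98549183  176.        ]]
(array([538.21418988, 166.97481868]), np.float64(58.45439136620867), array([10.45653433, 10.55334988, 10.23350355, 10.57696732, 10.61319472,
       10.95670057]), array([-1.81876822, -1.19532119,  2.12338595, -1.29937333,  2.64105785,
       -0.41821971]))
```

```bash
python3 - <<'E'
from h import *
R=Rz(D(94.9)); c=np.array([622.8,-246])
ctrl.move_ptp([*c,235],R)
ctrl.move_l([*c,142],vel=130); ctrl.hold(.1); st()
ctrl.gripper_to(20,80); st('grip')
ctrl.move_l([*c,243],vel=150); st('lift')
c=np.array([538.1,167.2]); 
ctrl.move_l([622.8,-100,243],vel=250)
ctrl.move_ptp([*c,243],Rz(D(88.5))); 
ctrl.move_l([*c,213],vel=100); ctrl.hold(.1); st()
print(ctrl.move_l([*c,188.5],vel=30,threshold=8)); st()
E
```

```text
t 25.43 p [ 623.8 -246.6  143.7] a 94.9 F [-0.4  0.   0.2] M [0.04 0.   0.05] w 85.0 q6 -0.59
grip t 25.98 p [ 623.1 -246.1  142.4] a 94.9 F [ 0.  -0.1  2.1] M [-0.03  0.02 -0.05] w 29.2 q6 -0.59
lift t 26.8 p [ 622.  -245.6  241.5] a 94.9 F [-0.3  0.3 -2.5] M [-0.01 -0.02  0.02] w 29.1 q6 -0.59
 t 29.17 p [538.8 166.9 213.7] a 88.5 F [ 0.6 -0.7 -1.8] M [0.04 0.05 0.01] w 29.2 q6 0.17
True
 t 29.93 p [537.7 167.1 189.3] a 88.5 F [-1.  -0.4  4.3] M [-0.02  0.07 -0.02] w 29.0 q6 0.17
```

```bash
python3 - <<'E'
from h import *
c=np.array([538.1,167.2])
ctrl.move_l([*c,188],vel=30); st()
a=88.5
for i in range(11):
    a-=3; ctrl.move_l([*c,188],rot=Rz(D(a)),vel=30); s=st(f'{a:.1f}')
    if abs(s['wrist_torque'][2])>0.5: break
E
```

```text
t 30.18 p [538.2 167.3 189.3] a 88.5 F [-2.6 -1.1  7. ] M [-0.11  0.67  0.03] w 29.0 q6 0.17
85.5 t 30.43 p [538.3 167.3 189.3] a 85.5 F [-1.6 -0.   6.5] M [-0.1   0.58 -0.03] w 29.0 q6 0.23
82.5 t 30.68 p [538.6 167.3 189.3] a 82.5 F [-1.7  0.2  6.1] M [-0.04  0.44 -0.  ] w 29.1 q6 0.28
79.5 t 30.93 p [538.8 167.2 189.3] a 79.5 F [-0.3 -0.4  5. ] M [-0.1   0.31  0.  ] w 28.9 q6 0.33
76.5 t 31.18 p [538.9 167.2 189.3] a 76.5 F [ 0.  -0.5  5.6] M [-0.18  0.26 -0.04] w 28.8 q6 0.38
73.5 t 31.43 p [539.  167.2 189.3] a 73.5 F [-0.3  0.1  4.1] M [-0.12  0.18 -0.03] w 29.0 q6 0.44
70.5 t 31.68 p [539.  167.2 189.3] a 70.5 F [-1.1  0.1  5.4] M [-0.17  0.2  -0.  ] w 28.5 q6 0.49
67.5 t 31.93 p [539.1 167.1 189.3] a 67.5 F [ 0.1 -0.2  5.2] M [-0.13  0.12  0.01] w 28.9 q6 0.54
64.5 t 32.17 p [539.1 167.1 189.3] a 64.5 F [ 0.  -0.1  4.4] M [-0.15  0.19 -0.03] w 29.0 q6 0.59
61.5 t 32.42 p [539.1 167.1 189.3] a 61.5 F [-0.1 -0.7  6.1] M [-0.19  0.15 -0.05] w 29.2 q6 0.65
58.5 t 32.67 p [539.1 167.1 189.3] a 58.5 F [-0.3 -1.2  5.6] M [-0.13  0.13 -0.04] w 29.0 q6 0.7
55.5 t 32.92 p [539.1 167.1 189.3] a 55.5 F [-0.9 -0.2  5.3] M [-0.18  0.23 -0.05] w 29.3 q6 0.75
```

```bash
python3 - <<'E'
from h import *
c=np.array([538.1,167.2])
ctrl.move_l([*c,222],vel=150)
ctrl.move_l([c[0],c[1]-83,222],rot=Rz(D(90)),vel=250); ctrl.hold(.05)
T=tool(); save('wrist','w5'); np.savez('pics/w5.npz',p=T[0],R=T[1]); st()
uv=proj('wrist',[[*c,72]],T)[0]; x,y=uv.astype(int)
a=cv2.imread('pics/w5.png'); a1=a[y-35:y+35,x-35:x+35]; print(x-35,y-35)
cv2.imwrite('pics/z9.png',np.hstack([cv2.resize(a1,(400,400),interpolation=2),cv2.resize(a[180:380,180:380],(400,400))]))
E
```

```text
t 34.15 p [537.7  84.8 221.3] a 90.0 F [-0.8 -0.2 -1.9] M [-0.05  0.01 -0.05] w 28.7 q6 -0.0
249 73
```

View pics/z9.png

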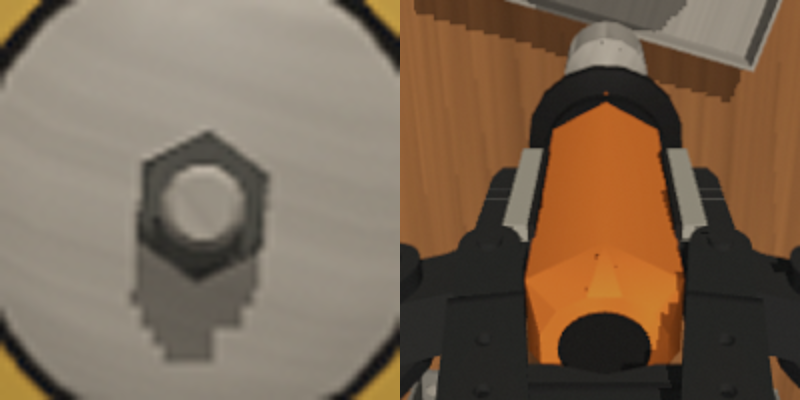

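```bash
python3 - <<'E'
from h import *
c=np.array([622.8,-246]); R=Rz(D(94.9))
ctrl.move_l([537.9,84.5,243],vel=200)
ctrl.move_l([622.8,-100,243],vel=250)
ctrl.move_l([*c,243],rot=R,vel=220); ctrl.hold(.2); st()
print(ctrl.move_l([*c,150],vel=120,threshold=8)); st()
print(ctrl.move_l([*c,140],vel=25,threshold=5)); s=st()
E
```

```text
t 36.38 p [ 623.  -244.3  243.1] a 95.0 F [ 0.1 -0.4 -1.1] M [ 0.02 -0.03 -0.02] w 28.9 q6 -0.59
False
 t 37.31 p [ 623.5 -246.4  151.1] a 94.9 F [-0.2  0.1 -1.5] M [ 0.03  0.03 -0.06] w 29.0 q6 -0.59
True
 t 37.69 p [ 623.5 -246.4  142.4] a 94.9 F [0.4 0.6 4.3] M [0.02 0.11 0.01] w 29.1 q6 -0.59
```

```bash
python3 - <<'E'
from h import *
ctrl.gripper_to(85)
ctrl.move_l([622.8,-246,235],vel=180)
c=np.array([434.4,-231.5])
ctrl.move_ptp([*c,235],Rz(D(66.7))); ctrl.hold(.1); save('side','s6'); save('wrist','w6')
ctrl.move_l([*c,142],vel=140); ctrl.hold(.1); st()
ctrl.gripper_to(20,110); st('grip')
ctrl.move_l([*c,243],vel=150); st('lift')
a=cv2.imread('pics/s6.png')[150:330,130:380]; b=cv2.imread('pics/w6.png')
cv2.imwrite('pics/z10.png',np.hstack([cv2.resize(a,(400,300)),cv2.resize(b,(400,300))]))
E
```

```text
t 40.85 p [ 435.3 -232.2  143.3] a 66.7 F [-0.7 -0.3  0.7] M [ 0.    0.01 -0.04] w 84.9 q6 -0.26
grip t 41.4 p [ 434.8 -231.8  142.5] a 66.7 F [-0.3 -1.3  2.8] M [0.05 0.07 0.02] w 28.8 q6 -0.26
lift t 42.23 p [ 433.6 -230.9  241.6] a 66.7 F [-0.5  0.3 -1.9] M [-0.03  0.07  0.02] w 28.4 q6 -0.26
```

View pics/z10.png

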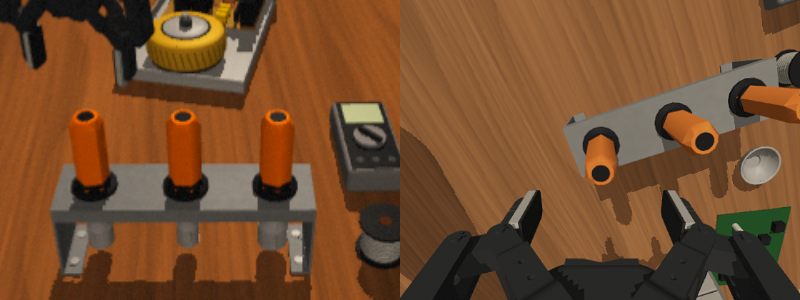

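```bash
python3 - <<'E'
from h import *
c=np.array([538.1,167.2]); 
ctrl.move_ptp([*c,243],Rz(D(88.5))); 
ctrl.move_l([*c,211],vel=100); ctrl.hold(.1); st()
print(ctrl.move_l([*c,188.5],vel=30,threshold=8)); st()
ctrl.move_l([*c,188],vel=30)
a=88.5
for i in range(8):
    a-=2; ctrl.move_l([*c,188],rot=Rz(D(a)),vel=30); s=st(f'{a:.1f}')
    if s['wrist_torque'][2]>0.3: break
E
```

```text
t 44.32 p [538.7 167.  211.8] a 88.5 F [ 0.2 -0.3 -1.3] M [ 0.05 -0.03  0.01] w 29.1 q6 0.17
True
 t 45.02 p [538.3 167.  189.4] a 88.5 F [-1.2 -0.1  3.9] M [-0.04  0.05 -0.02] w 28.9 q6 0.17
86.5 t 45.52 p [538.6 167.2 189.4] a 86.5 F [-1.3 -1.1  7.2] M [-0.18  0.36 -0.09] w 28.4 q6 0.21
84.5 t 45.77 p [538.7 167.2 189.4] a 84.5 F [-0.8 -0.3  5.1] M [-0.15  0.33 -0.02] w 29.0 q6 0.24
82.5 t 46.02 p [538.8 167.3 189.4] a 82.5 F [-0.1 -0.4  6.2] M [-0.1   0.22 -0.06] w 28.8 q6 0.28
80.5 t 46.27 p [538.9 167.2 189.5] a 80.5 F [-1. -1.  6.] M [-0.2   0.24  0.02] w 28.5 q6 0.31
78.5 t 46.52 p [538.9 167.1 189.4] a 78.5 F [ 0.1 -1.1  5.6] M [-0.25  0.22 -0.05] w 28.8 q6 0.35
76.5 t 46.77 p [538.8 167.  189.4] a 76.5 F [-0.2 -0.7  6.1] M [-0.28  0.22 -0.01] w 28.7 q6 0.38
74.5 t 47.02 p [538.8 167.  189.4] a 74.5 F [-0.4 -0.8  4.9] M [-0.3   0.28  0.03] w 28.6 q6 0.42
72.5 t 47.27 p [538.9 167.  189.4] a 72.5 F [-0.6 -1.   6.3] M [-0.27  0.23  0.05] w 28.8 q6 0.45
```

```bash
python3 - <<'E'
from h import *
c=np.array([538.1,167.2]); 
a=72.5
for i in range(5):
    a-=3; ctrl.move_l([*c,188],rot=Rz(D(a)),vel=30); s=st(f'{a:.1f}')
    if s['wrist_torque'][2]>0.3: break
E
```

```text
69.5 t 47.52 p [538.9 167.  189.4] a 69.5 F [-1.  -0.9  6.1] M [-0.28  0.23 -0.  ] w 29.3 q6 0.51
66.5 t 47.77 p [538.9 167.  189.5] a 66.5 F [-0.2 -1.1  5. ] M [-0.28  0.2   0.04] w 28.8 q6 0.56
63.5 t 48.02 p [538.9 167.  189.4] a 63.5 F [-0.6 -1.5  5.3] M [-0.27  0.15  0.03] w 28.8 q6 0.61
60.5 t 48.27 p [539.  167.  189.4] a 60.5 F [-1.1 -1.2  5.5] M [-0.28  0.15 -0.01] w 28.8 q6 0.66
57.5 t 48.52 p [539.  167.  189.5] a 57.5 F [-0.2 -1.4  0.8] M [-0.28  0.2   0.08] w 28.8 q6 0.71
```

```bash
python3 - <<'E'
from h import *
save('wrist','w7'); save('side','s7'); save('scene','c7')
a=cv2.imread('pics/w7.png')[120:380,150:410]; b=cv2.imread('pics/s7.png')[90:190,190:300]; c=cv2.imread('pics/c7.png')[120:220,320:430]
cv2.imwrite('pics/z11.png',np.vstack([np.hstack([cv2.resize(a,(400,300)),cv2.resize(b,(400,300),interpolation=2)]),np.hstack([cv2.resize(c,(400,300),interpolation=2)]*2)]))
E
```

```text
(no output)
```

View pics/z11.png

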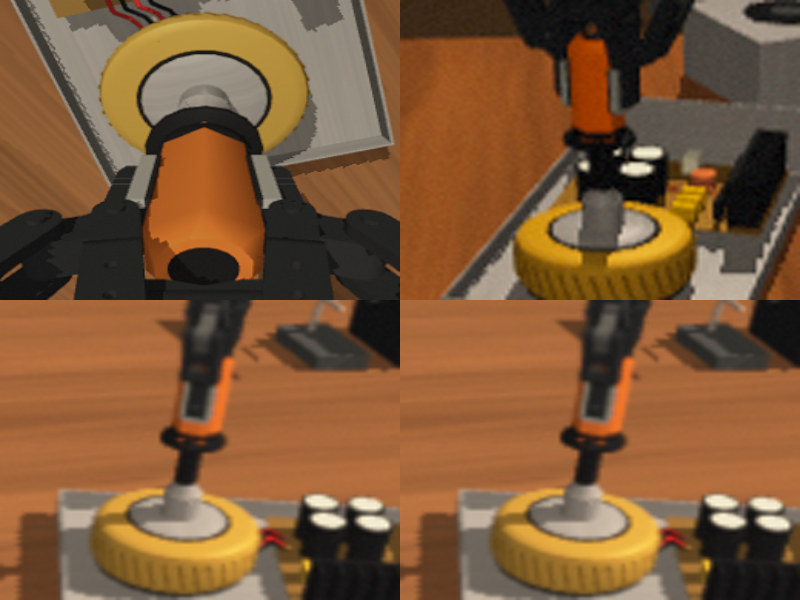

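```bash
python3 - <<'E'
import cv2,numpy as np
a=cv2.imread('pics/rk.png')[120:180,255:315]; b=cv2.imread('pics/d3.png'); print(b.shape)
cv2.imwrite('pics/z12.png',np.hstack([cv2.resize(a,(400,400),interpolation=2),cv2.resize(b[70:170,110:210],(400,400),interpolation=2)]))
E
```

```text
(420, 560, 3)
```

View pics/z12.png

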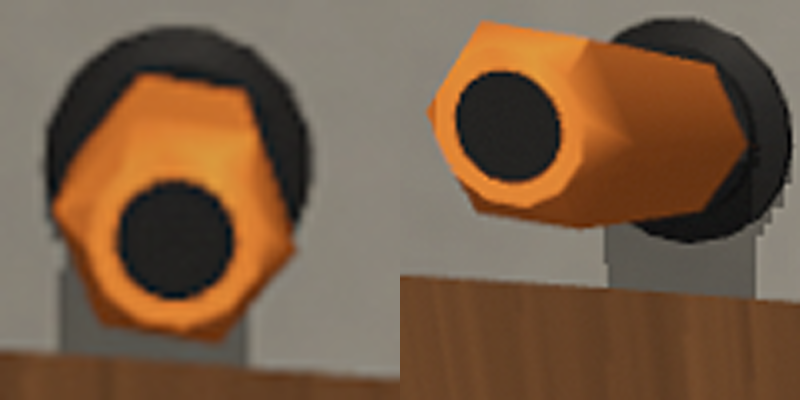

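```bash
python3 - <<'E'
from h import *
# compare nut appearance: socket width measured in side image s0, quantitatively
im=cv2.imread('pics/side0.png').astype(int)
for row in (287,290,293):
    r=im[row]; print(row,[''.join('#' if (r[x].max()-r[x].min())<35 else '.' for x in range(a,b)) for a,b in ((180,210),(235,262),(286,316))])
E
```

```text
287 ['#####################.........', '......#############........', '.....#########################']
290 ['#####################.........', '......#############........', '.....#########################']
293 ['######################........', '......#############........', '.....##################.######']
```

```bash
python3 - <<'E'
from h import *
c=np.array([538.1,167.2])
ctrl.move_l([*c,222],vel=180)
ctrl.move_l([c[0],c[1]-83,232],rot=Rz(D(90)),vel=280)
T=tool(); save('wrist','w8'); np.savez('pics/w8.npz',p=T[0],R=T[1]); st()
uv=proj('wrist',[[*c,72]],T)[0]; x,y=uv.astype(int)
a=cv2.imread('pics/w8.png'); a1=a[y-35:y+35,x-35:x+35]; print(x-35,y-35)
cv2.imwrite('pics/z13.png',np.hstack([cv2.resize(a1,(400,400),interpolation=2),cv2.resize(a[180:380,180:380],(400,400))]))
E
```

```text
t 49.79 p [537.3  84.7 230.7] a 90.0 F [-0.4  0.  -1.9] M [-0.07  0.03  0.02] w 28.7 q6 -0.0
249 73
```

View pics/z13.png

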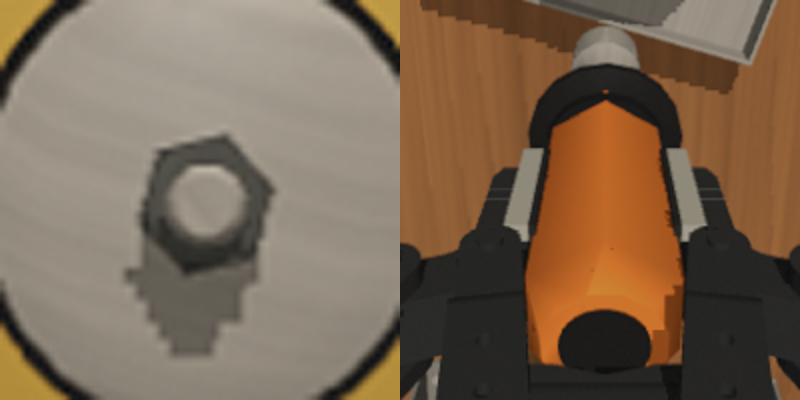

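```bash
python3 - <<'E'
from h import *
v=np.array([(228,135),(274,190),(254,255),(188,272),(141,220),(158,152)],float)
print(hexfit('wrist',(v+.5)/(400/70)-.5+[249,73],72,nz(np.load('pics/w8.npz'))))
L=[cv2.resize(cv2.imread(f'pics/{n}.png')[160:360,180:380],(260,300),interpolation=2) for n in ('w7','w8','w3')]
cv2.imwrite('pics/z14.png',np.hstack(L))
E
```

```text
(array([538.35867595, 166.93230569]), np.float64(43.20732578231129), array([10.60138356, 10.47669448, 10.4758379 , 10.50669162, 10.46676062,
       10.74262799]), array([-0.48702225, -1.54576042,  0.86940213,  0.41335137, -0.49902426,
        1.24674214]))
```

View pics/z14.png

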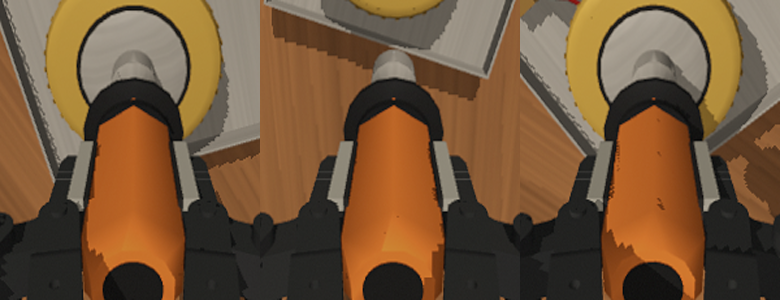

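```bash
python3 - <<'E'
from h import *
c=np.array([538.2,167.0])
ctrl.gripper_to(20,120) if 0 else None
ctrl.move_l([*c,216],rot=Rz(D(73.2)),vel=220); ctrl.hold(.15)
print(ctrl.move_l([*c,188.5],vel=45,threshold=8)); st()
a=73.2
for da in (8,5,4,4):
    a-=da; ctrl.move_l([*c,188.5],rot=Rz(D(a)),vel=30); s=st(f'{a:.1f}'); print(np.round(s['tau'][5],3))
    if s['wrist_torque'][2]>0.3: break
E
```

```text
True
 t 51.05 p [538.3 166.7 189.5] a 73.2 F [ 0.5 -0.2  3.7] M [-0.02  0.05  0.  ] w 28.7 q6 0.44
65.2 t 51.34 p [538.9 166.9 189.5] a 65.4 F [-1.1 -0.9  5.7] M [-0.21  0.12  0.  ] w 28.9 q6 0.58
0.028
60.2 t 51.59 p [538.9 166.9 189.5] a 60.4 F [-0.6 -0.8  5.2] M [-0.2   0.12  0.07] w 28.9 q6 0.66
0.179
56.2 t 51.84 p [539.  166.9 189.5] a 56.4 F [-0.1 -0.6  1.6] M [-0.12  0.1   0.14] w 28.5 q6 0.73
0.194
52.2 t 52.09 p [539.  166.9 189.4] a 52.4 F [-0.3 -0.7  7.5] M [-0.14  0.08  0.07] w 28.7 q6 0.8
0.2
```

```bash
python3 - <<'E'
from h import *
c=np.array([538.2,167.0])
a=52.2
for da in (5,5):
    a-=da; ctrl.move_l([*c,188.5],rot=Rz(D(a)),vel=40); s=st(f'{a:.1f}'); print(np.round(s['tau'][5],3))
    if s['wrist_torque'][2]>0.3: break
E
```

```text
47.2 t 52.34 p [539.  166.9 189.4] a 47.4 F [ 0.8 -1.   4.6] M [-0.14  0.02  0.17] w 28.8 q6 0.89
0.183
42.2 t 52.59 p [539.1 166.8 189.5] a 42.3 F [ 0.8 -1.2  6.7] M [-0.25 -0.03 -0.06] w 28.7 q6 0.98
-0.009
```

```bash
python3 - <<'E'
from h import *
c=np.array([538.2,167.0])
ctrl.move_l([*c,222],vel=150)
ctrl.move_l([c[0],c[1]-83,222],rot=Rz(D(90)),vel=250); ctrl.hold(.05)
T=tool(); save('wrist','w9'); np.savez('pics/w9.npz',p=T[0],R=T[1]); st()
uv=proj('wrist',[[*c,72]],T)[0]; x,y=uv.astype(int)
a=cv2.imread('pics/w9.png'); a1=a[y-35:y+35,x-35:x+35]; print(x-35,y-35)
cv2.imwrite('pics/z15.png',np.hstack([cv2.resize(a1,(400,400),interpolation=2),cv2.resize(a[180:380,180:380],(400,400))]))
E
```

```text
t 54.05 p [537.8  84.4 221.4] a 90.0 F [-0.4 -0.2 -2.3] M [-0.   -0.01  0.01] w 29.0 q6 -0.0
248 73
```

View pics/z15.png

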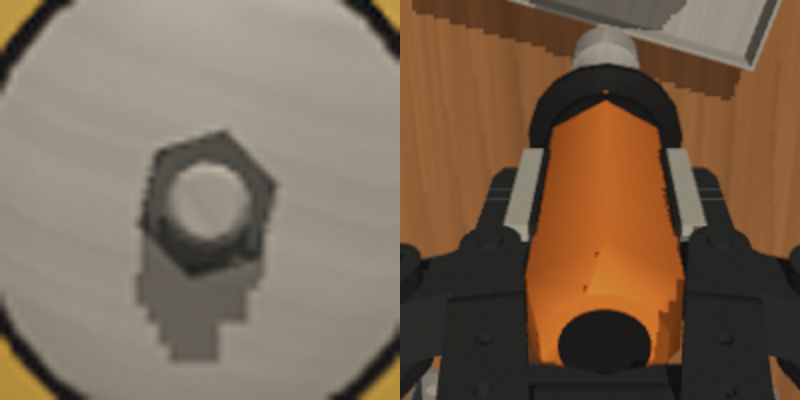

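```bash
python3 - <<'E'
from h import *
v=np.array([(225,131),(278,185),(260,257),(190,275),(140,225),(156,152)],float)
print(hexfit('wrist',(v+.5)/(400/70)-.5+[248,73],72,nz(np.load('pics/w9.npz')))[:2])
c=np.array([538.2,167.0])
ctrl.move_l([*c,216],rot=Rz(D(74.5)),vel=220); ctrl.hold(.15)
print(ctrl.move_l([*c,188.5],vel=45,threshold=8)); st()
a=74.5
for da in (5,3,3,3,3,2):
    a-=da; ctrl.move_l([*c,187.8],rot=Rz(D(a)),vel=15); s=st(f'{a:.1f}'); print(np.round(s['tau'][5],3))
    if s['wrist_torque'][2]>0.3: break
E
```

```text
(array([538.24163796, 166.82078865]), np.float64(45.852750294700634))
True
 t 55.3 p [538.3 166.7 189.5] a 74.5 F [0.5 0.3 3.8] M [ 0.01  0.09 -0.06] w 28.8 q6 0.42
69.5 t 55.55 p [539.  167.  189.4] a 69.5 F [-1.6 -1.3  7. ] M [-0.14  0.32 -0.07] w 28.5 q6 0.51
0.003
66.5 t 55.8 p [539.  166.9 189.4] a 66.5 F [-0.9 -1.7  7.4] M [-0.13  0.38  0.01] w 28.8 q6 0.56
-0.012
63.5 t 56.05 p [539.  167.  189.4] a 63.5 F [-1.1 -1.8  7.1] M [-0.16  0.37  0.01] w 28.5 q6 0.61
0.032
60.5 t 56.3 p [539.  167.  189.4] a 60.5 F [-0.9 -0.1  6.7] M [-0.17  0.38  0.09] w 28.7 q6 0.66
0.15
57.5 t 56.55 p [539.  167.  189.4] a 57.5 F [-1.  -0.7  9. ] M [-0.15  0.41  0.18] w 28.9 q6 0.71
0.18
55.5 t 56.8 p [539.  167.  189.5] a 55.5 F [-2.1 -0.7  7.5] M [-0.1   0.4   0.13] w 28.6 q6 0.75
0.164
```

```bash
python3 - <<'E'
from h import *
save('side','s9'); save('scene','c9'); ctrl.hold(.3); st('end')
a=cv2.imread('pics/s9.png'); b=cv2.imread('pics/c9.png')
cv2.imwrite('pics/z16.png',np.hstack([cv2.resize(a,(400,300)),cv2.resize(b,(400,300))]))
E
```

```text
end t 57.2 p [539.  167.  189.4] a 55.5 F [-1.2  0.1  9.2] M [-0.16  0.38  0.2 ] w 29.0 q6 0.75
```

View pics/z16.png

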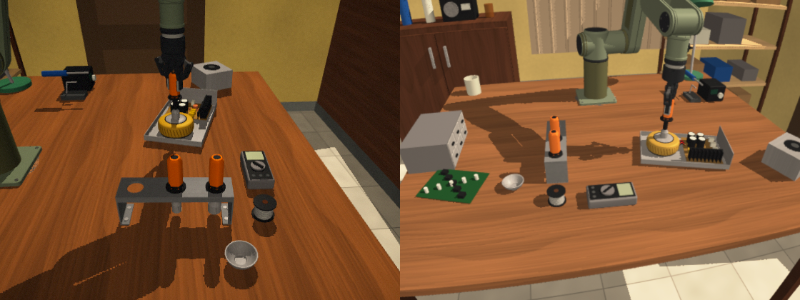

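```bash
python3 -c "
from plant import ctrl
ctrl.finish_job()"
```

```text
the job is handed in; nothing more can be done
```

I handed the job in at 57 s with the left-hand driver (near the robot) gripped and fully down on the nut. However, I never saw a firm stop at the nut, so the choice of driver is partly inferred.

**What I did**
- **Left driver, first try:** it went fully down. I turned it 72° without a clear stop and hung it back upright.
- **Right driver:** it went fully down but turned 33° without moving the nut, so I took it as too wide. I hung it back upright.
- **Left driver, second try:** I went back to it because the wrist pictures showed it had turned the nut. I realigned it twice more and turned clockwise, and left it there.
- **Middle driver:** not tried. I took it as the narrow one because the other two both went down and its socket looks thinnest (about 24 mm).

**What the last checks showed**
- **Seating:** the driver's mouth is at about 62 mm, level with the washer.
- **Nut position:** the pictures show it about 32–34° clockwise from where it started, which fits the expected 23–34° of looseness. It did not move further on the next 31° turn, so I judged it to be at its stop.
- **Bench:** in the last pictures both other drivers stand upright in the rack, and the bystanders look unmoved.

**What disagreed**
- **Torque:** it levelled off at only 0.15–0.2 N m against the supposed stop.
- **Slipping:** on earlier turns the socket seemed to slip over the nut's corners after about 30°. It also took hold 13–15° late, not the stated 7°.
- **Final turn:** I kept this to 19° to stay short of that slip, and did not lift the driver afterwards to look at the nut again.

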